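# Refit the element and bayonet bowl of an air filter, and hold the bowl home

### The job

The compressed-air filter is clamped upside down in the vise for service: push the new filter element (the plain sleeve) down over the spigot in the open head until it sits on its seat, and let go of it. Then put the bowl over it, mouth down, with its two lugs through the two gaps in the head's collar, push it fully down against the spring-loaded seal and turn it a quarter turn clockwise, seen from above, to the stop. Finish still gripping the bowl and pressing it fully down in that position, so that the lock screw can be put in; leave the other things on the bench where they are.

Things in the scene. Friction and masses are not known exactly. Their poses are not given: they have to be found in the camera images.
- head: Open head of the air filter, cast aluminium, fixed upside down in a blue vise bolted to the bench (its place and yaw vary). Origin: on the head's vertical axis at the bowl's seat, 84 mm above the bench; z up; x runs through the middle of the collar's two gaps (at +x and -x). The jaws' tops are 14 mm below the origin; the vise's screw handle points to the robot, at 45 degrees to x.
- collar (a point): Centre of the rim of the head's bayonet collar, 23 mm above the head's origin; 74 mm across, bevelled inwards, a small cast mark outside each gap. Two inward lips, 54 mm across inside, undersides 16 mm above the head's origin, leave two gaps 52 degrees wide. A lug wholly below 16 mm travels clockwise (from above) under the lip to a stop about 93 degrees round; the other way is blocked.
- spigot_tip (a point): Tip of the head's upright spigot, on the head's axis, 42 mm above the head's origin (126 mm above the bench). The spigot is 12 mm in diameter and tapers to 5 mm over its top 8 mm. It stands on the element's seat, a 36 mm disc 4 mm above the head's origin.
- seal_ring (a joint): How far the head's spring-loaded rubber seal ring (51 mm across, round the element's seat) is pressed down, in m: 0 free, its top 10 mm above the head's origin; 0.010 with the bowl fully down. It pushes up with about 3 N at first and 13 N fully down.
- element: New filter element, a rigid copper-bronze sleeve with thin black end rings, 30 mm outside diameter (31 at the end rings), 15.6 mm bore right through, 60 mm tall, about 0.09 kg; stands upright on the bench on one side of the vise. Origin: centre of its lower end; z up. Either end may go down. Fitted, its lower end is 4 mm above the head's origin.
- bowl: Filter bowl, a grey metal cup 50 mm in diameter, mouth down on the bench beside the vise; 82 mm tall plus a brass drain cock (11 mm diameter) to 95 mm; about 0.16 kg. Origin: centre of its mouth (lower rim); z up; x runs through both lugs and both grip ribs. A half turn makes no difference. Home, its origin is at the head's origin; if let go after the turn it springs up 4 mm to the lips.
- bowl_ribs (a point): Point on the bowl's axis 50 mm above its rim, midway between its two flat grip ribs, which stand directly above the lugs: 56 mm across their flat faces (grip along the bowl's x), 22 mm wide, 28 to 70 mm above the rim. The two bayonet lugs: 60 mm across their tips, 17 mm wide, 5 to 12 mm above the rim. Cavity 41 mm wide, 74 mm deep.
- grease_tin: Bystander: round steel tin with a white cap, 68 mm diameter, 75 mm tall, standing; origin at the centre of its underside.
- wrench: Bystander: steel wrench about 190 mm long, lying flat along its x; origin at its underside.
- plywood_fish: Bystander: plywood fish cut on the scroll saw, about 155 by 72 mm and 10 mm thick, lying flat; origin at the centre of its underside.
Things that resemble listed ones, but are neither listed nor needed, are in the scene too. What is shaped like the bowl but blue is not meant. There is more than one size of the element; the one meant has the size given above.

How it is judged:
By the outcome, as a careful person would: the job done as asked, in the order asked, and still so for the second after the job is handed in, while the arm keeps its last pose, push and grip.
It also fails if it takes over 61 s, if anything falls off the work surface, if the arm or the gripper's body presses on something with over 40 N, if the wrist force passes 120 N, or if a joint passes its speed limit or range.

### The arm

A 7-joint arm with a two-finger parallel gripper is mounted at the origin on the work surface. World frame = base frame: x ahead of the robot, y to its left, z up, the work surface at z = 0. Lengths are in m, angles in rad, forces in N, time in s.
With the tool pointing down it reaches from about 0.35 to 0.775 m from the base axis. Payload 3.1 kg.
Tool frame: the origin (TCP) lies at the very end of the fingers, on their centre line; the grasp point (between the pads) lies 19 mm behind it (robot.tcp_to_grasp is the distance from the TCP to the grasp point, in m); z points along the fingers, y is the line along which they close (so a half turn about z gives the same grasp; the last joint's range is limited). The gripper opens to 85 mm and grips with 20 to 120 N. Pads are 22 mm wide; open, the fingers measure 114 mm over their backs; the gripper's body (76 mm by 85 mm) begins 54 mm behind the grasp point. The pads swing forward as they close: fully open they stand 13 mm farther back than shut.
Start: joints at [-1.223, 0.311, 0.014, 1.512, -0.004, 1.319, -0.027], TCP at [0.209, 0.509, 0.208] pointing down, gripper open.
Joint ranges: [-2.7, 2.7], [-0.3, 1.91], [-1.27, 1.3], [0.12, 2.57], [-1.44, 4.58], [0.2, 2.03], [-3.05, 3.05]. Speed limits (rad/s): [2.79, 2.79, 3.14, 3.14, 3.14, 3.14, 3.14].

### API

Orientations are given as a rotation vector (axis times angle).
In Python, from plant import status, vision, robot gives the robot as it stands.
- The arm moves only by the tool carry_out, never from a script. Its argument "moves" is a list of rows, each a list of 2 entries, a list of its own where there are three numbers: the shift along the tool's x, y, z normalised to -1 to 1, where 1 is 0.02 m, then the turn, a rotation vector about the tool's x, y, z normalised to -1 to 1, where 1 is 0.5 rad. A call has 1 to 8 rows; each row shifts and turns the commanded pose from where the row before left it, along the tool's axes as they then stand; what a row does not reach is not made up. A row lasts 1/8 s, in which the tool goes at most 62.5 mm and 10.7 degrees, less where a joint would pass 70% of its speed; a pose out of reach is approached as far as the arm can. A call with a number of a shift or a turn outside -1 to 1 is refused whole. A call with a gripper value outside its range is refused whole. "jaw" is the closure, from 0 (fully open) to 1 (shut), set as the call begins (left out, the last holds). The fingers move at their own pace and stop on an object; "newtons" is the grip in N (left out, the last holds). Time passes only in rows, so rows that do not move let the fingers close. It gives the time, the measured TCP pose, the force, the opening and the grip force at its end, in the units of the state.
- status.sense(): the state, without advancing time (a new reading comes with each control period).
- vision.capture(name): name is "scene" or "top" or "wrist"; returns a dict with "pixels" (384x512x3 uint8, red, green, blue), "K" (3x3 intrinsics, pixels), "R" (3x3) and "t" (3): a world point X has camera coordinates R X + t. Camera axes: x right, y down, z forward; pixel columns grow to the right and rows downward; lengths in m; the calibration is good to about 2 mm. The wrist camera is an equidistant fisheye: a pixel r from the principal point sees the ray r / f radians off the axis. A picture is of the moment at which its call begins. There is no depth.
- robot.sign_off(): hands the job in; it is judged then, once.
The state is a dict: "t": time; "joint_pos": joint angles; "qvel": joint speeds; "tau": joint torques, N m; "tcp_pos": TCP position; "orientation": TCP orientation; "force": force on the tool from outside, world axes, zero at the start; "moment": the same for the moment, N m; "opening": opening from 0.0 (shut) to 1.0 (fully open); "finger_force": force on a finger pad.
Only numpy, scipy, OpenCV 4.12 (cv2) and the standard library are available. Lean on these libraries where they do the work, as an engineer would, in place of code of your own. Each camera call takes 0.05 s, during which the arm holds its last target. There are 200 camera calls.

## Working session

There is one attempt and no reset: what is moved stays moved. The work goes in short steps, Python scripts to look and compute and a tool call to move; the robot and the scene stay as the last step left them, time stands still between calls to the robot, and variables do not carry over. Pictures are saved under pics/ and viewed, at most 12 in all, crops included, and the job is handed in when it is done.

Besides the shell and the picture viewer there is one more tool, called after "Request:" in YAML: its name, and indented under it one key for each argument. carry_out: Moves the arm, as the interface text tells. Scaled input: -1 to 1 covers 0.02 m each way for a shift and 0.5 rad each way for a turn. Its arguments: {"type":"object","properties":{"moves":{"type":"array","items":{"type":"array"}},"jaw":{"type":"number"},"newtons":{"type":"number"}},"required":["moves"]}

```bash
mkdir -p pics; cat > h.py <<'E'
import numpy as np, cv2
from plant import status, vision, robot
from scipy.spatial.transform import Rotation as Ro
def cap(n,fn=None):
    c=vision.capture(n)
    if fn: cv2.imwrite('pics/'+fn,cv2.cvtColor(c['pixels'],cv2.COLOR_RGB2BGR))
    return c
def ray(c,u,v,fish=False):
    K,R,t=map(np.array,(c['K'],c['R'],c['t']))
    x=(u-K[0,2])/K[0,0]; y=(v-K[1,2])/K[1,1]
    if fish:
        r=np.hypot(x,y); d=np.array([x/r*np.sin(r),y/r*np.sin(r),np.cos(r)]) if r>1e-9 else np.array([0,0,1.])
    else: d=np.array([x,y,1.])
    return -R.T@t, R.T@d
def onz(c,u,v,z,fish=False):
    o,d=ray(c,u,v,fish); return o+d*(z-o[2])/d[2]
def proj(c,X,fish=False):
    K,R,t=map(np.array,(c['K'],c['R'],c['t'])); p=R@np.array(X)+t
    if fish:
        r=np.hypot(p[0],p[1]); th=np.arctan2(r,p[2]); q=p[:2]/max(r,1e-9)*th
    else: q=p[:2]/p[2]
    return K[0,0]*q[0]+K[0,2],K[1,1]*q[1]+K[1,2]
E
python3 - <<'E'
from h import *
a=cap('scene')['pixels'];b=cap('top')['pixels']
c=cap('wrist')
cv2.imwrite('pics/top.png',cv2.resize(b[...,::-1],(800,600)))
cv2.imwrite('pics/scene.png',cv2.resize(a[...,::-1],(800,600)))
for n in('scene','top','wrist'):
    d=vision.capture(n);print(n,np.round(d['K'],1).tolist(),np.round(-np.array(d['R']).T@d['t'],3),np.round(np.array(d['R'])[2],2))
print({k:np.round(v,3).tolist() for k,v in status.sense().items()}, robot.tcp_to_grasp)
E
```

```text
scene [[348.7, 0.0, 256.2], [0.0, 348.7, 191.3], [0.0, 0.0, 1.0]] [ 1.274 -0.231  0.601] [-0.76  0.34 -0.55]
top [[373.0, 0.0, 261.4], [0.0, 373.0, 189.8], [0.0, 0.0, 1.0]] [0.479 0.072 1.081] [ 0.07 -0.01 -1.  ]
wrist [[297.3, 0.0, 256.4], [0.0, 297.3, 192.5], [0.0, 0.0, 1.0]] [0.136 0.539 0.373] [ 0.28 -0.12 -0.95]
{'t': 0.3, 'joint_pos': [-1.223, 0.311, 0.014, 1.512, -0.004, 1.319, -0.027], 'qvel': [-0.0, -0.004, -0.0, -0.003, 0.001, -0.001, 0.0], 'tau': [-0.001, -37.938, 0.145, -23.041, 0.012, 0.008, 0.0], 'tcp_pos': [0.209, 0.509, 0.208], 'orientation': [-0.608, -3.082, 0.001], 'force': [0.984, 1.055, -0.715], 'moment': [-0.062, -0.007, -0.04], 'finger_force': 0.0, 'opening': 0.997} 0.0187
```

View pics/top.png

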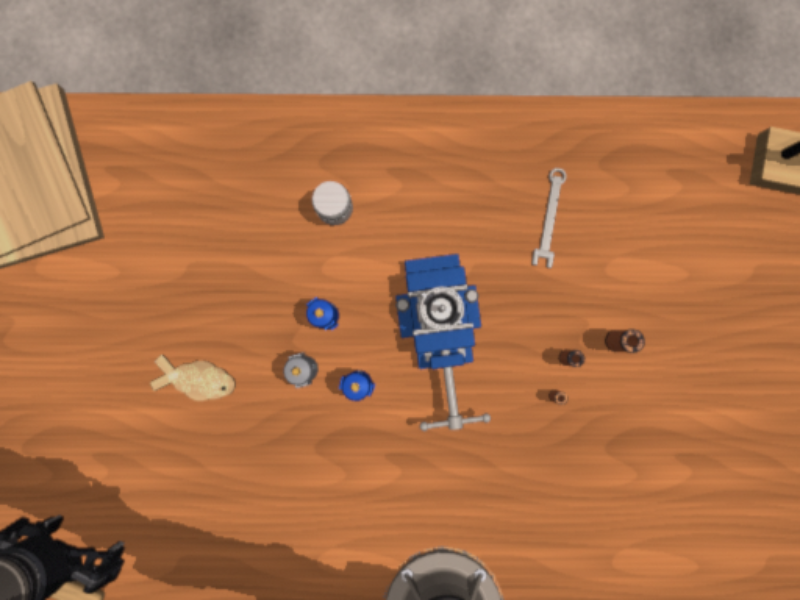

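View pics/scene.png

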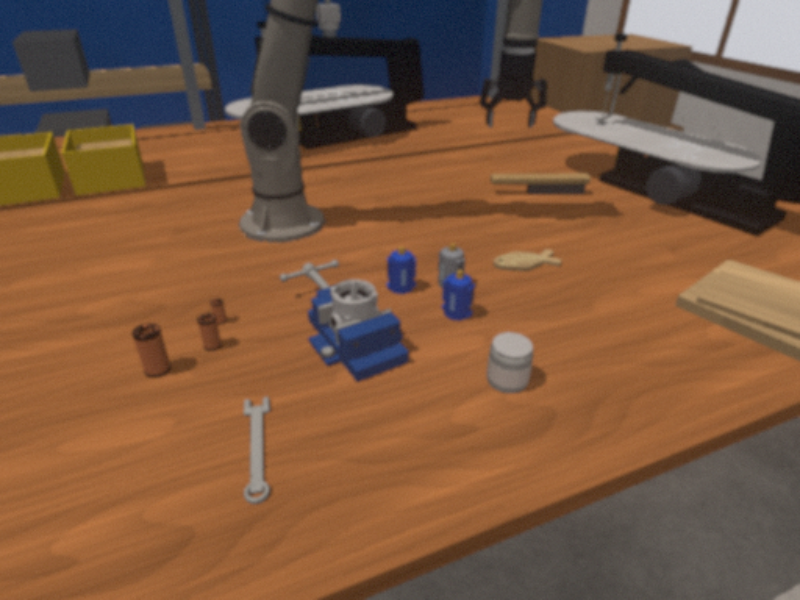

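Top view (800x600): the vise head is at (440,308). The candidate sleeves are large (628,341), middle (572,358) and small (558,397). The grey bowl is at (298,370), with blue lookalikes at (321,313) and (357,385). The middle sleeve looks like the 30 mm one, so I'll measure it and check in a crop.

```bash
python3 - <<'E'
from h import *
t=cap('top');s=cap('scene')
p=t['pixels'][...,::-1];q=s['pixels'][...,::-1]
def up(im,k):return cv2.resize(im,None,fx=k,fy=k,interpolation=cv2.INTER_CUBIC)
A=up(p[200:270,330:420],4);B=up(q[180:250,80:155],4);C=up(p[180:270,170:250],4);D=up(p[165:235,250:320],4)
H=max(x.shape[0] for x in(A,B,C,D));pad=lambda x:cv2.copyMakeBorder(x,0,H-x.shape[0],0,0,0)
r1=np.hstack([pad(A),pad(B)]);r2=np.hstack([pad(C),pad(D)])
W=max(r1.shape[1],r2.shape[1]);pw=lambda x:cv2.copyMakeBorder(x,0,0,0,W-x.shape[1],0)
o=np.vstack([pw(r1),pw(r2)]);o=cv2.resize(o,None,fx=600/o.shape[0],fy=600/o.shape[0]);print(o.shape);cv2.imwrite('pics/crop.png',o)
# rough
for n,u,v,z in(('big',628,341,.08),('mid',572,358,.06),('small',558,397,.04),('bowl',295,370,.095),('spig',440,309,.126),('collar',440,308,.107)):
    print(n,np.round(onz(t,u*.64,v*.64,z),3))
# scene-heights: vertical extents for bases
for n,ub,vb,ut,vt in(('big',155,372,147,330),('mid',211,347,207,317),('small',219,321,216,301)):
    b=onz(s,ub*.64,vb*.64,0);print(n,'base',np.round(b,3), 'px/m at range',348.7/np.linalg.norm(b-ray(s,0,0)[0])/.64)
E
```

```text
(600, 550, 3)
big [ 0.479 -0.315  0.08 ]
mid [ 0.449 -0.224  0.06 ]
small [ 0.379 -0.203  0.04 ]
bowl [0.429 0.253 0.095]
spig [0.53  0.011 0.126]
collar [0.533 0.01  0.107]
big base [ 0.486 -0.327  0.   ] px/m at range 547.2540622329403
mid base [ 0.454 -0.233  0.   ] px/m at range 535.5978336292461
small base [ 0.379 -0.209  0.   ] px/m at range 505.1135304052115
```

View pics/crop.png

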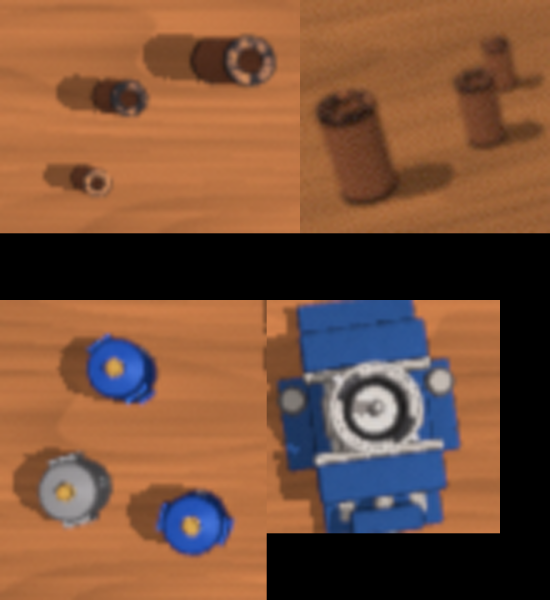

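The crop shows outside diameters of about 40 mm, 29 mm and 20 mm, so the middle sleeve (top view 572,358) is the element. The bowl is the grey one at (298,370), with ribs roughly along world x. I'll go past the head for a close look on the way.

Request:
carry_out:
  moves:
    - [[0, 0, 0], [0, 0, 0.295]]
    - [[0, 0, 0], [0, 0, 0.295]]
    - [[0, 0, 0], [0, 0, 0.295]]
    - [[0, 0, 0], [0, 0, 0.295]]
    - [[0, 0, 0], [0, 0, 0.295]]
    - [[0, 0, 0], [0, 0, 0.295]]
    - [[0, 0, 0], [0, 0, 0.295]]
    - [[0, 0, 0], [0, 0, 0.295]]
  jaw: 0

```text
t: 1.4
tcp_pos: [0.2089, 0.5088, 0.2084]
orientation: [-2.226, -2.217, -0.0]
force: [-0.0, -0.2, 0.7]
opening: 1.007
finger_force: 0.0
```

Request:
carry_out:
  moves:
    - [[-1, 0.55, -0.1], [0, 0, 0]]
    - [[-1, 0.55, -0.1], [0, 0, 0]]
    - [[-1, 0.55, -0.1], [0, 0, 0]]
    - [[-1, 0.55, -0.1], [0, 0, 0]]
    - [[-1, 0.55, -0.1], [0, 0, 0]]
    - [[-1, 0.55, -0.1], [0, 0, 0]]
    - [[-1, 0.55, -0.1], [0, 0, 0]]
    - [[-1, 0.55, -0.1], [0, 0, 0]]

```text
t: 2.4
tcp_pos: [0.2978, 0.3474, 0.2246]
orientation: [-2.22, -2.222, -0.0]
force: [0.3, -0.0, 0.2]
opening: 0.999
finger_force: 0.0
```

Request:
carry_out:
  moves:
    - [[-1, 0.55, -0.1], [0, 0, 0]]
    - [[-1, 0.55, -0.1], [0, 0, 0]]
    - [[-1, 0.55, -0.1], [0, 0, 0]]
    - [[-1, 0.55, -0.1], [0, 0, 0]]
    - [[-1, 0.55, -0.1], [0, 0, 0]]
    - [[-1, 0.55, -0.1], [0, 0, 0]]
    - [[-1, 0.55, -0.1], [0, 0, 0]]
    - [[-1, 0.55, -0.1], [0, 0, 0]]

```text
t: 3.4
tcp_pos: [0.3856, 0.1875, 0.2406]
orientation: [-2.22, -2.222, -0.001]
force: [0.3, -0.3, 1.0]
opening: 1.0
finger_force: 0.0
```

Request:
carry_out:
  moves:
    - [[-1, 0.55, -0.1], [0, 0, 0]]
    - [[-1, 0.55, -0.1], [0, 0, 0]]
    - [[-1, 0.55, -0.1], [0, 0, 0]]
    - [[-1, 0.55, -0.1], [0, 0, 0]]
    - [[-1, 0.55, 0], [0, 0, 0]]
    - [[-1, 0.55, 0], [0, 0, 0]]
    - [[-1, 0.55, 0], [0, 0, 0]]
    - [[-1, 0.55, 0], [0, 0, 0]]

```text
t: 4.4
tcp_pos: [0.4735, 0.0276, 0.2485]
orientation: [-2.22, -2.222, -0.001]
force: [0.6, -0.3, -1.1]
opening: 0.998
finger_force: 0.0
```

Request:
carry_out:
  moves:
    - [[-1, 0.55, 0], [0, 0, 0]]
    - [[-1, 0.55, 0], [0, 0, 0]]
    - [[-1, 0.55, 0], [0, 0, 0]]
    - [[-1, 0.55, 0], [0, 0, 0]]
    - [[-1, 0.55, 0], [0, 0, 0]]
    - [[0, 0, 0], [0, 0, 0]]

```text
t: 5.15
tcp_pos: [0.5282, -0.0737, 0.2484]
orientation: [2.224, 2.217, -0.002]
force: [-0.4, 0.2, -0.3]
opening: 0.999
finger_force: 0.0
```

```bash
python3 - <<'E'
from h import *
c=cap('wrist','w1.png');np.savez('w1.npz',**{k:np.array(v) for k,v in c.items()})
for X in([.53,.01,.126],[.533,.01,.107],[.45,-.228,.06]): print(proj(c,X,True))
u,v=map(int,proj(c,[.533,.01,.107],True))
im=c['pixels'][...,::-1];print(status.sense()['tcp_pos'],status.sense()['joint_pos'])
h=np.hstack([cv2.resize(im,(400,300)),cv2.resize(im[max(0,v-40):v+40,u-50:u+50],(400,320))[:300]]);cv2.imwrite('pics/w1c.png',h);print(u-50,max(0,v-40))
E
```

```text
(np.float64(258.38514771068986), np.float64(94.59393877451701))
(np.float64(261.23746095086995), np.float64(94.8506760698218))
(np.float64(202.00733585457442), np.float64(271.7952613039946))
[ 0.52804665 -0.07185638  0.24835451] [-0.45698151  0.3033909   0.74004892  1.50428319 -0.20555257  1.41402452
  0.29160664]
211 54
```

View pics/w1c.png

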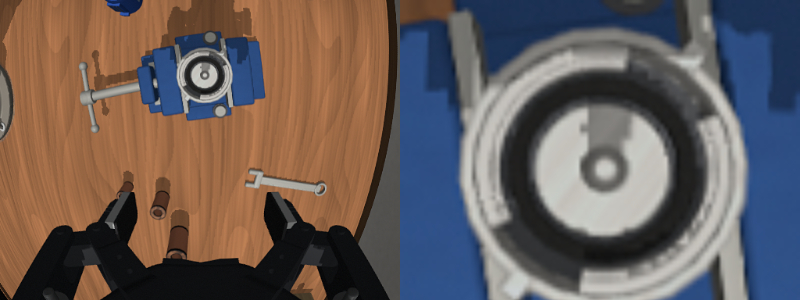

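Wrist view: the spigot tip is at (261.8,96) and the cast marks are at (283.5,69) and (239.8,124.8), so the collar gaps run along that line. The middle sleeve's top rim is near (202,271) full-size. I'll work out the points.

```bash
cat >> h.py <<'E'
def circ(c,guess,z,rad):
    pass
def go(x,y,z,phi):
    s=status.sense();R=Ro.from_rotvec(s['orientation']).as_matrix()
    y0=R[:,1];p0=np.degrees(np.arctan2(y0[1],y0[0]));d=R.T@(np.array([x,y,z])-s['tcp_pos'])
    print('tcp',np.round(s['tcp_pos'],4),'phi',round(p0,2),'tilt',np.round(R[:,2],4),'tool shift /0.02:',np.round(d/.02,2),'turn z /0.5:',round(np.radians(((p0-phi+180)%360)-180)/.5,3),'q7',round(s['joint_pos'][6],2),'F',np.round(s['force'],1))
E
python3 - <<'E'
from h import *
c=dict(np.load('w1.npz'))
P=lambda u,v,z:np.round(onz(c,u,v,z,True),4)
print('spig',P(261.8,96,.126),'collar',P(262.2,96.7,.107))
a=P(283.5,69,.105);b=P(239.8,124.8,.105);d=a-b;print(a,b,np.degrees(np.arctan2(d[1],d[0])),(a+b)/2,np.hypot(*d[:2]))
im=c['pixels'];
# collar ellipse
g=cv2.cvtColor(im,cv2.COLOR_RGB2HSV);m=((g[...,1]<60)&(g[...,2]>110)).astype(np.uint8)
m[:58]=0;m[132:]=0;m[:,:222]=0;m[:,302:]=0
for n,(u,v) in {'mid':(202,272)}.items():
    cr=cv2.resize(im[v-40:v+40,u-50:u+50,::-1],(800,640))[:600];cv2.imwrite('pics/w1e.png',cr)
go(.449,-.226,.25,0)
E
```

```text
spig [0.5332 0.0086 0.126 ] collar [0.534  0.0081 0.107 ]
[0.5557 0.0372 0.105 ] [ 0.5109 -0.021   0.105 ] 52.412382310403096 [0.5333 0.0081 0.105 ] 0.07344576230117021
tcp [ 0.528  -0.0719  0.2484] phi -0.05 tilt [-5.e-04  3.e-04 -1.e+00] tool shift /0.02: [-7.71 -3.95 -0.08] turn z /0.5: -0.002 q7 0.29 F [-0.1 -0.3 -0.2]
```

View pics/w1e.png

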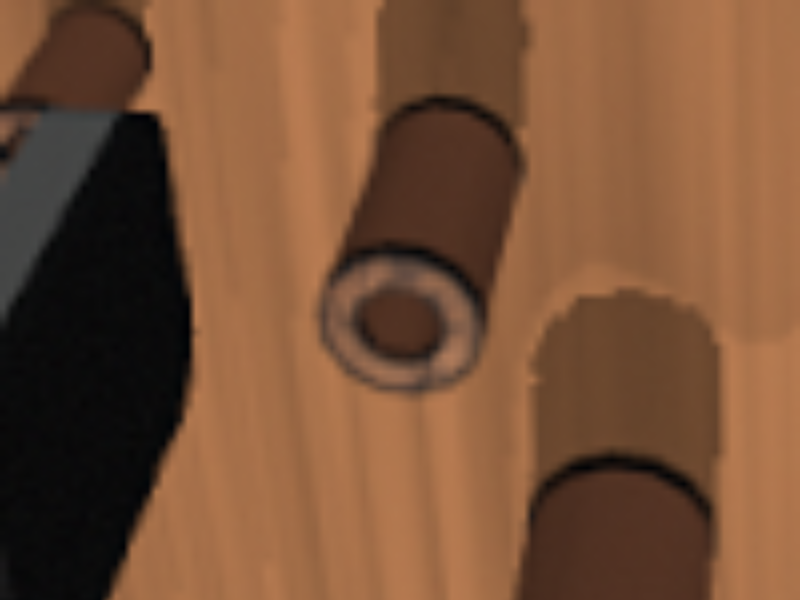

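The element's top rim centre is at full-size (202.2,271.8). It is clear of the small sleeve to its upper left and the big one to its lower right, so closing along a 45° line is clear of both.

```bash
python3 - <<'E'
from h import *
c=dict(np.load('w1.npz'))
P=lambda u,v,z:np.round(onz(c,u,v,z,True),4)
e=P(202.25,271.75,.06);print(e, np.linalg.norm(P(152+322/8,232+310/8,.06)-P(152+485/8,232+315/8,.06)))
print('base',P(152+455/8,232+160/8,0))
go(e[0],e[1],.14,45)
E
```

```text
[ 0.4504 -0.2279  0.06  ] 0.029700000000000004
base [ 0.4513 -0.2291  0.    ]
tcp [ 0.528  -0.0719  0.2484] phi -0.05 tilt [-5.e-04  3.e-04 -1.e+00] tool shift /0.02: [-7.81 -3.87  5.42] turn z /0.5: -1.573 q7 0.29 F [-0.1 -0.3 -0.2]
```

Request:
carry_out:
  moves:
    - [[-0.975, -0.485, 0.3], [0, 0, 0]]
    - [[-0.975, -0.485, 0.3], [0, 0, 0]]
    - [[-0.975, -0.485, 0.3], [0, 0, 0]]
    - [[-0.975, -0.485, 0.3], [0, 0, 0]]
    - [[-0.975, -0.485, 0.8], [0, 0, 0]]
    - [[-0.975, -0.485, 0.8], [0, 0, 0]]
    - [[-0.975, -0.485, 0.8], [0, 0, 0]]
    - [[-0.975, -0.485, 0.8], [0, 0, 0]]

```text
t: 6.2
tcp_pos: [0.4494, -0.2275, 0.1597]
orientation: [-2.219, -2.223, -0.001]
force: [-0.3, 0.8, -0.6]
opening: 1.001
finger_force: 0.0
```

Request:
carry_out:
  moves:
    - [[0, 0, 0], [0, 0, -0.315]]
    - [[0, 0, 0], [0, 0, -0.315]]
    - [[0, 0, 0], [0, 0, -0.315]]
    - [[0, 0, 0], [0, 0, -0.315]]
    - [[0, 0, 0], [0, 0, -0.315]]
    - [[0, 0, 0], [0, 0, 0]]

```text
t: 6.95
tcp_pos: [0.45, -0.227, 0.1603]
orientation: [-1.2, -2.903, -0.001]
force: [-0.9, -0.2, -0.7]
opening: 1.004
finger_force: 0.0
```

```bash
python3 - <<'E'
from h import *
c=cap('wrist');np.savez('w2.npz',**{k:np.array(v) for k,v in c.items()})
u,v=map(int,proj(c,[.4505,-.228,.06],True));s=status.sense()
print(u,v,'tcp at',proj(c,s['tcp_pos'],True))
im=c['pixels'][v-45:v+45,u-60:u+60,::-1];cv2.imwrite('pics/w2e.png',cv2.resize(im,(800,600)));print(u-60,v-45)
go(.4505,-.228,.031,45)
E
```

```text
256 186 tcp at (np.float64(256.49761227573276), np.float64(232.9114470847556))
196 141
tcp [ 0.4502 -0.227   0.1603] phi 45.03 tilt [-2.e-04  5.e-04 -1.e+00] tool shift /0.02: [-0.05 -0.03  6.47] turn z /0.5: 0.001 q7 1.4 F [0.5 0.7 0.2]
```

View pics/w2e.png

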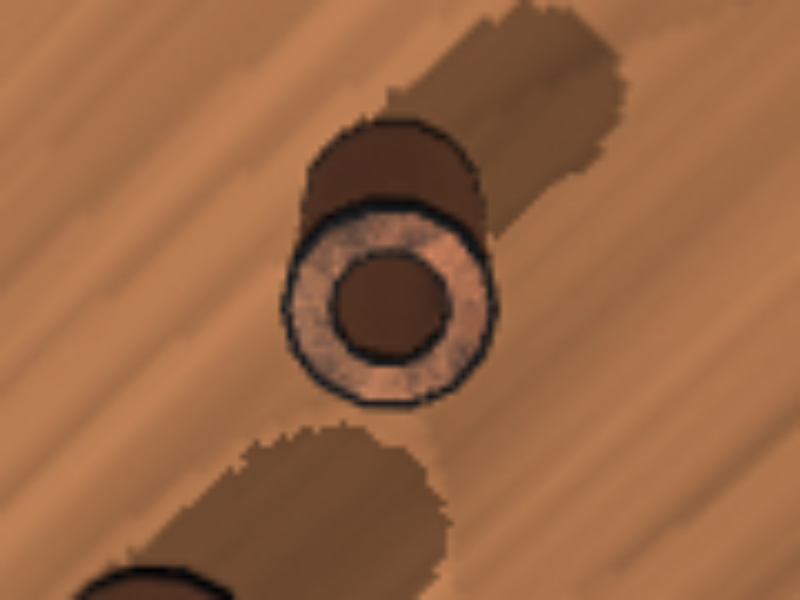

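The sleeve's top centre is at about (254.5,186.4), 1.7 px left of the prediction. I'll refine the target and descend.

```bash
python3 - <<'E'
from h import *
c=dict(np.load('w2.npz'));e=onz(c,254.5,186.4,.06,True);print(e);go(e[0],e[1],.029,45)
E
```

```text
[ 0.44911906 -0.22862801  0.06      ]
tcp [ 0.4502 -0.227   0.1603] phi 45.03 tilt [-2.e-04  5.e-04 -1.e+00] tool shift /0.02: [-0.02 -0.1   6.57] turn z /0.5: 0.001 q7 1.4 F [0.5 0.7 0.2]
```

Request:
carry_out:
  moves:
    - [[0, -0.1, 0.9], [0, 0, 0]]
    - [[0, 0, 0.95], [0, 0, 0]]
    - [[0, 0, 0.95], [0, 0, 0]]
    - [[0, 0, 0.95], [0, 0, 0]]
    - [[0, 0, 0.95], [0, 0, 0]]
    - [[0, 0, 0.95], [0, 0, 0]]
    - [[0, 0, 0.9], [0, 0, 0]]
    - [[0, 0, 0], [0, 0, 0]]

```text
t: 8.0
tcp_pos: [0.4481, -0.2277, 0.0282]
orientation: [-1.199, -2.9, 0.0]
force: [-0.3, 0.5, 0.7]
opening: 1.002
finger_force: 0.0
```

Request:
carry_out:
  moves:
    - [[0, 0, 0], [0, 0, 0]]
    - [[0, 0, 0], [0, 0, 0]]
    - [[0, 0, 0], [0, 0, 0]]
    - [[0, 0, 0], [0, 0, 0]]
    - [[0, 0, 0], [0, 0, 0]]
    - [[0, 0, 0], [0, 0, 0]]
    - [[0, 0, 0], [0, 0, 0]]
  jaw: 1
  newtons: 40

```text
t: 8.88
tcp_pos: [0.4504, -0.229, 0.0302]
orientation: [1.197, 2.903, -0.0]
force: [-0.4, -0.2, 4.8]
opening: 0.318
finger_force: 39.5
```

Request:
carry_out:
  moves:
    - [[0, 0, -1], [0, 0, 0]]
    - [[0, 0, -1], [0, 0, 0]]
    - [[0, 0, -1], [0, 0, 0]]
    - [[0, 0, -1], [0, 0, 0]]
    - [[0, 0, -1], [0, 0, 0]]
    - [[0, 0, -1], [0, 0, 0]]
    - [[0, 0, -1], [0, 0, 0]]
    - [[0, 0, -0.8], [0, 0, 0]]

```text
t: 9.88
tcp_pos: [0.4495, -0.2281, 0.1857]
orientation: [-1.197, -2.904, -0.0]
force: [0.6, -0.1, -0.9]
opening: 0.319
finger_force: 39.8
```

Request:
carry_out:
  moves:
    - [[0.45, 0.94, 0], [0, 0, 0]]
    - [[0.45, 0.94, 0], [0, 0, 0]]
    - [[0.45, 0.94, 0], [0, 0, 0]]
    - [[0.45, 0.94, 0], [0, 0, 0]]
    - [[0.45, 0.94, 0], [0, 0, 0]]
    - [[0.45, 0.94, 0], [0, 0, 0]]
    - [[0.45, 0.94, 0], [0, 0, 0]]
    - [[0.45, 0.94, 0], [0, 0, 0]]

```text
t: 10.88
tcp_pos: [0.5044, -0.0701, 0.185]
orientation: [-1.197, -2.903, 0.0]
force: [-0.0, 0.7, -0.8]
opening: 0.323
finger_force: 39.8
```

Request:
carry_out:
  moves:
    - [[0.45, 0.94, 0], [0, 0, 0]]
    - [[0.45, 0.94, 0], [0, 0, 0]]
    - [[0.45, 0.94, 0], [0, 0, 0]]
    - [[0.45, 0.94, 0], [0, 0, 0]]
    - [[0, 0, 0], [0, 0, 0]]
    - [[0, 0, 0], [0, 0, 0]]

```text
t: 11.62
tcp_pos: [0.5319, 0.0067, 0.1853]
orientation: [1.199, 2.904, -0.002]
force: [-0.1, -1.0, -1.2]
opening: 0.323
finger_force: 39.8
```

```bash
python3 - <<'E'
from h import *
go(.5335,.0083,.165,45)
s=cap('scene');w=cap('wrist');np.savez('s3.npz',**{k:np.array(v) for k,v in s.items()})
u,v=map(int,proj(s,[.5335,.0083,.13]));a=cv2.resize(s['pixels'][v-30:v+30,u-20:u+20,::-1],(400,600),interpolation=cv2.INTER_CUBIC);print(u-20,v-30,[proj(s,[.5335,.0083,z]) for z in(.126,.16,.22)])
z=status.sense()['tcp_pos'];print(proj(w,z,True),proj(w,[.5335,.0083,.126],True))
b=cv2.resize(w['pixels'][150:270,216:296,::-1],(400,600),interpolation=cv2.INTER_CUBIC)
cv2.imwrite('pics/s3.png',np.hstack([a,b]))
E
```

```text
tcp [0.5319 0.0067 0.1853] phi 45.13 tilt [-5.0e-04 -1.2e-03 -1.0e+00] tool shift /0.02: [0.   0.11 1.02] turn z /0.5: 0.005 q7 0.89 F [-0.1 -1.  -1.2]
206 148 [(np.float64(226.1555768149653), np.float64(179.50920686464138)), (np.float64(225.66023520720833), np.float64(168.1361153504552)), (np.float64(224.73328135865705), np.float64(146.85316478884306))]
(np.float64(256.24496166286906), np.float64(232.77549306867957)) (np.float64(259.64804722697465), np.float64(200.04344794285956))
```

View pics/s3.png

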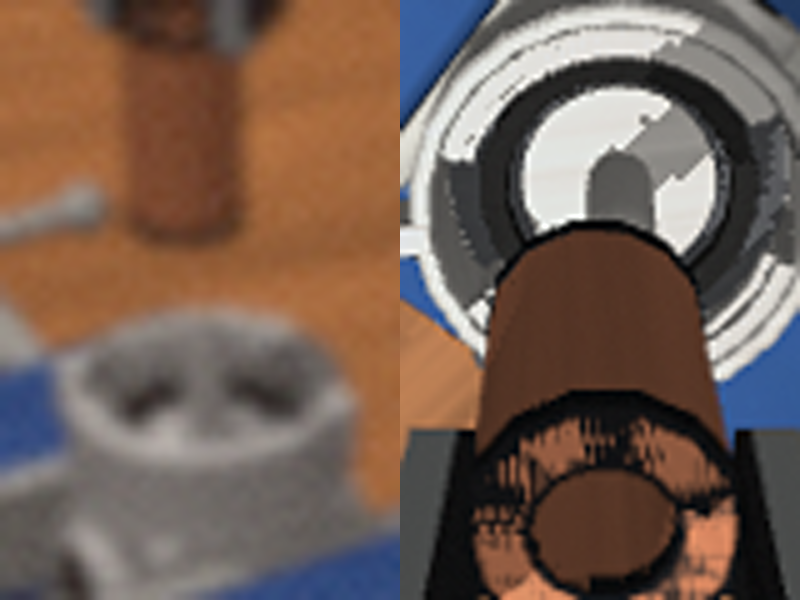

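Scene: the element hangs upright above the head. Wrist: the seat disc is centred at about (260.2,187), and the element's lower rim centre is at u≈255.2. So it needs a shift of a few mm to the right in this view.

```bash
python3 - <<'E'
from h import *
w=cap('wrist')
s=status.sense();R=Ro.from_rotvec(s['orientation']).as_matrix();T=lambda X:np.round(R.T@(X-s['tcp_pos'])*1e3,1)
print('seat rel tool mm',T(onz(w,260.2,187.5,.088,True)), onz(w,260.2,187.5,.088,True))
# bottom far rim top edge at crop (598,222)-> expect tool x of centre +15.5
zb=s['tcp_pos'][2]-.030
print('bottom: left/right',T(onz(w,216+495/5,150+275/5,zb,True)),T(onz(w,216+697/5,150+275/5,zb,True)),'far',T(onz(w,216+598/5,150+222/5,zb,True)))
print('nominal head rel',T(np.array([.5335,.0083,.088])))
# seat disc by threshold for a check
g=cv2.cvtColor(w['pixels'],cv2.COLOR_RGB2GRAY)[150:200,216:296]
print((g[30]>150).astype(int).tolist(), [int(x) for x in g[:45,41]])
E
```

```text
seat rel tool mm [-0.9  3.3 97.5] [0.53494427 0.00805119 0.088     ]
bottom: left/right [ 6.9 41.5 30. ] [ 6.7 71.9 30. ] far [14.8 56.  30. ]
nominal head rel [ 0.3  2.5 97.5]
[1, 1, 1, 1, 1, 1, 1, 1, 1, 1, 1, 1, 1, 1, 1, 0, 0, 0, 0, 0, 0, 0, 0, 0, 0, 1, 1, 1, 1, 1, 1, 1, 1, 1, 1, 1, 1, 1, 1, 1, 1, 0, 0, 0, 0, 0, 0, 1, 0, 0, 0, 0, 0, 0, 0, 0, 0, 0, 0, 0, 0, 0, 0, 0, 0, 0, 0, 0, 0, 0, 0, 0, 0, 0, 0, 0, 0, 0, 0, 0] [113, 175, 224, 229, 215, 157, 215, 226, 225, 226, 232, 113, 39, 38, 39, 35, 46, 156, 232, 229, 227, 225, 225, 225, 223, 223, 226, 227, 230, 234, 149, 77, 83, 85, 87, 87, 88, 88, 88, 88, 89, 90, 93, 100, 12]
```

Request:
carry_out:
  moves:
    - [[0, 0.18, 0], [0, 0, 0]]
    - [[0, 0, 0.5], [0, 0, 0]]
    - [[0, 0, 0.5], [0, 0, 0]]
    - [[0, 0, 0.4], [0, 0, 0]]
    - [[0, 0, 0.3], [0, 0, 0]]
    - [[0, 0, 0.25], [0, 0, 0]]
    - [[0, 0, 0.2], [0, 0, 0]]

```text
t: 12.65
tcp_pos: [0.5348, 0.0103, 0.1422]
orientation: [1.197, 2.904, 0.0]
force: [-0.1, -0.3, -0.5]
opening: 0.319
finger_force: 39.8
```

```bash
python3 -c "
from h import *
go(.5345,.0083,.12,45);s=status.sense();print(s['moment'],s['opening'])"
```

```text
tcp [0.5348 0.0103 0.1422] phi 45.18 tilt [ 2.e-04  0.e+00 -1.e+00] tool shift /0.02: [-0.06 -0.08  1.11] turn z /0.5: 0.006 q7 0.9 F [-0.1 -0.3 -0.5]
[0.0026457  0.02393876 0.00560432] 0.31878789746933367
```

Request:
carry_out:
  moves:
    - [[0, 0, 0.3], [0, 0, 0]]
    - [[0, 0, 0.3], [0, 0, 0]]
    - [[0, 0, 0.3], [0, 0, 0]]
    - [[0, 0, 0.15], [0, 0, 0]]

```text
t: 13.15
tcp_pos: [0.5344, 0.0103, 0.1209]
orientation: [-1.197, -2.904, 0.0]
force: [-0.2, -0.1, -0.6]
opening: 0.32
finger_force: 39.8
```

Request:
carry_out:
  moves:
    - [[0, 0, 0.1], [0, 0, 0]]
    - [[0, 0, 0], [0, 0, 0]]

```text
t: 13.4
tcp_pos: [0.5347, 0.0103, 0.1194]
orientation: [-1.198, -2.904, -0.0]
force: [0.7, 0.6, -1.3]
opening: 0.322
finger_force: 39.8
```

Request:
carry_out:
  moves:
    - [[0, 0, 0.1], [0, 0, 0]]
    - [[0, 0, 0.05], [0, 0, 0]]
    - [[0, 0, 0], [0, 0, 0]]

```text
t: 13.78
tcp_pos: [0.5356, 0.0098, 0.1183]
orientation: [1.197, 2.902, 0.002]
force: [-2.1, 0.2, 7.3]
opening: 0.321
finger_force: 40.5
```

Request:
carry_out:
  moves:
    - [[0, 0, 0.05], [0, 0, 0]]
    - [[0, 0, 0], [0, 0, 0]]

```text
t: 14.02
tcp_pos: [0.5359, 0.0096, 0.1182]
orientation: [1.197, 2.901, 0.002]
force: [-4.1, -0.6, 11.6]
opening: 0.323
finger_force: 41.0
```

Request:
carry_out:
  moves:
    - [[0, 0, 0], [0, 0, 0]]
    - [[0, 0, 0], [0, 0, 0]]
    - [[0, 0, 0], [0, 0, 0]]
    - [[0, 0, -0.2], [0, 0, 0]]
    - [[0, 0, -0.5], [0, 0, 0]]
    - [[0, 0, -1], [0, 0, 0]]
    - [[0, 0, -1], [0, 0, 0]]
    - [[0, 0, -1], [0, 0, 0]]
  jaw: 0

```text
t: 15.02
tcp_pos: [0.535, 0.0103, 0.1909]
orientation: [1.197, 2.903, 0.001]
force: [0.8, 0.3, 0.2]
opening: 0.998
finger_force: 0.0
```

Request:
carry_out:
  moves:
    - [[0, 0, -1], [0, 0, 0]]
    - [[0, 0, -1], [0, 0, 0]]
    - [[0, 0, 0], [0, 0, 0]]

```text
t: 15.4
tcp_pos: [0.5362, 0.0101, 0.2317]
orientation: [1.196, 2.9, 0.003]
force: [0.6, 0.5, -0.4]
opening: 1.002
finger_force: 0.0
```

```bash
python3 - <<'E'
from h import *
t=cap('top');w=cap('wrist');np.savez('t4.npz',**{k:np.array(v) for k,v in t.items()})
p=t['pixels'][...,::-1];a=cv2.resize(p[200:265,165:235],(420,390),interpolation=cv2.INTER_CUBIC)
s=status.sense()['tcp_pos'];
b=cv2.resize(w['pixels'][110:240,196:316,::-1],(360,390),interpolation=cv2.INTER_CUBIC)
cv2.imwrite('pics/t4.png',np.hstack([a,b]));go(.43,.25,.21,0);print([proj(w,[.5345,.0085,z],True) for z in(.148,.088)])
E
```

```text
tcp [0.5345 0.0103 0.2293] phi 45.18 tilt [-0.e+00  2.e-04 -1.e+00] tool shift /0.02: [12.16  4.82  0.97] turn z /0.5: 1.577 q7 0.87 F [-0.5 -0.3 -0.5]
[(np.float64(254.29185619683804), np.float64(192.33945320115606)), (np.float64(254.63790110559236), np.float64(174.96335662047625))]
```

View pics/t4.png

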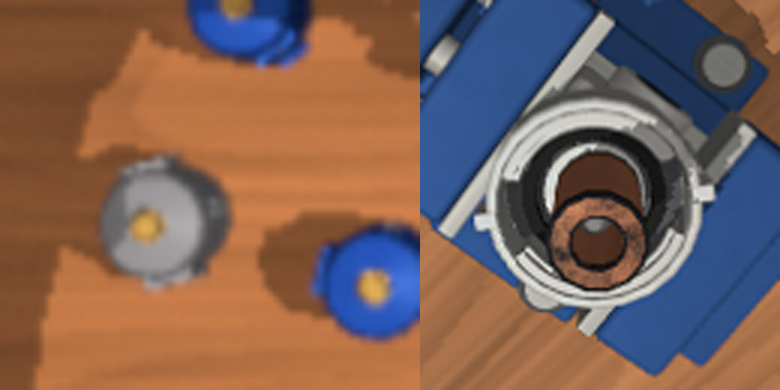

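The element sits over the spigot in its seat (wrist crop), and the bowl's rib axis is about 8.5° from world x. The marks are at about (217,184) and (291,173). Next I'll check the head centre and head for the bowl.

```bash
python3 - <<'E'
from h import *
w=cap('wrist');P=lambda u,v,z:onz(w,u,v,z,True)
a=P(291,173.3,.105);b=P(217,184,.105);d=a-b;print('head',(a+b)/2,np.degrees(np.arctan2(d[1],d[0])),np.hypot(*d[:2]))
e=P(196+(597-420)/3,110+242/3,.148);print('elem top',e)
t=dict(np.load('t4.npz'))
c=onz(t,189.5,237.8,.095);r1=onz(t,190,227.2,.06);r2=onz(t,193,247.2,.06);d=r1-r2
print('cock',c,'ribs',(r1+r2)/2,np.degrees(np.arctan2(d[1],d[0])),np.hypot(*d[:2]))
go(c[0],c[1],.19,8.5)
E
```

```text
head [0.53236608 0.00866645 0.105     ] 53.744012977943804 0.07591072516092594
elem top [0.53278166 0.01034091 0.148     ]
cock [0.4261565  0.25096264 0.095     ] ribs [0.42594418 0.25192242 0.06      ] 9.507208805208125 0.05464176882415143
tcp [0.5342 0.0104 0.2287] phi 45.18 tilt [-0.0013 -0.     -1.    ] tool shift /0.02: [12.31  4.73  1.94] turn z /0.5: 1.281 q7 0.87 F [-0.3 -0.3  0. ]
```

Request:
carry_out:
  moves:
    - [[0.947, 0.364, 0], [0, 0, 0]]
    - [[0.947, 0.364, 0], [0, 0, 0]]
    - [[0.947, 0.364, 0], [0, 0, 0]]
    - [[0.947, 0.364, 0], [0, 0, 0]]
    - [[0.947, 0.364, 0], [0, 0, 0]]
    - [[0.947, 0.364, 0], [0, 0, 0]]
    - [[0.947, 0.364, 0], [0, 0, 0]]
    - [[0.947, 0.364, 0], [0, 0, 0]]

```text
t: 16.55
tcp_pos: [0.4672, 0.1588, 0.2282]
orientation: [-1.197, -2.903, 0.003]
force: [0.6, -0.1, 0.3]
opening: 0.997
finger_force: 0.0
```

Request:
carry_out:
  moves:
    - [[0.947, 0.364, 0], [0, 0, 0]]
    - [[0.947, 0.364, 0], [0, 0, 0]]
    - [[0.947, 0.364, 0], [0, 0, 0]]
    - [[0.947, 0.364, 0], [0, 0, 0]]
    - [[0.947, 0.364, 0], [0, 0, 0]]
    - [[0, 0, 0], [0, 0, 0]]

```text
t: 17.3
tcp_pos: [0.4252, 0.2524, 0.2282]
orientation: [-1.191, -2.905, 0.002]
force: [-0.4, -1.3, -0.5]
opening: 0.997
finger_force: 0.0
```

Request:
carry_out:
  moves:
    - [[0, 0, 0.4], [0, 0, 0.316]]
    - [[0, 0, 0.4], [0, 0, 0.316]]
    - [[0, 0, 0.4], [0, 0, 0.316]]
    - [[0, 0, 0.4], [0, 0, 0.316]]
    - [[0, 0, 0], [0, 0, 0]]

```text
t: 17.92
tcp_pos: [0.4265, 0.2492, 0.1964]
orientation: [2.041, 2.388, -0.004]
force: [0.9, -0.1, 0.4]
opening: 0.999
finger_force: 0.0
```

```bash
python3 - <<'E'
from h import *
w=cap('wrist');np.savez('w5.npz',**{k:np.array(v) for k,v in w.items()})
u,v=map(int,proj(w,[.426,.251,.07],True));print(u-72,v-54,proj(w,[.426,.251,.095],True))
cv2.imwrite('pics/w5.png',cv2.resize(w['pixels'][v-54:v+54,u-72:u+72,::-1],(720,540),interpolation=cv2.INTER_CUBIC));go(.426,.251,.031,9)
E
```

```text
184 122 (np.float64(256.55645416904497), np.float64(183.2780873013836))
tcp [0.4269 0.2497 0.1969] phi 9.04 tilt [-8.0e-04 -1.4e-03 -1.0e+00] tool shift /0.02: [ 0.08 -0.02  8.3 ] turn z /0.5: 0.001 q7 -0.32 F [ 0.3 -0.9  0.6]
```

View pics/w5.png

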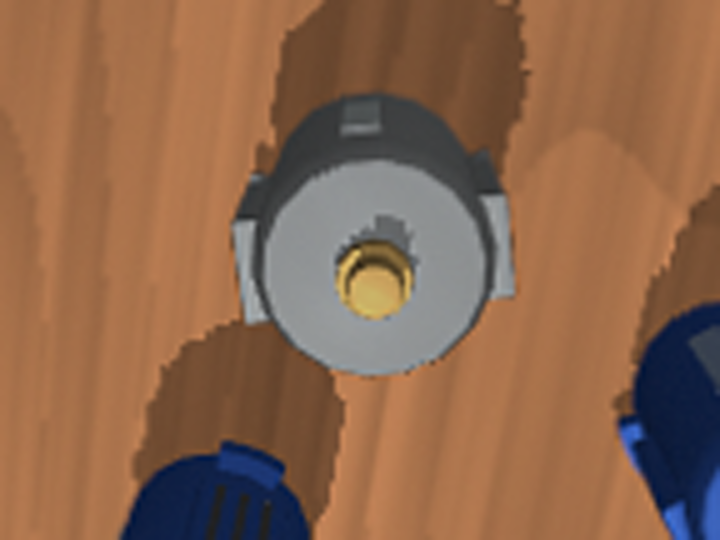

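The bowl's cock is at (259.4,180.4), the lid centre at (259.4,175.4), and the ribs at (232.2,176.4) and (286,171.2). It is turned about 5° relative to the tool.

```bash
python3 - <<'E'
from h import *
w=dict(np.load('w5.npz'));P=lambda x,y,z:onz(w,184+x/5,122+y/5,z,True)
c=P(377,292,.095);l=P(377,267,.082);a=P(510,246,.07);b=P(241.5,272,.07);d=a-b
f=np.degrees(np.arctan2(d[1],d[0]));print(c,l,(a+b)/2,np.hypot(*d[:2]),f)
for q in((P(236,222,.07),P(247,322,.07)),(P(506,195,.07),P(514,297,.07))): d=q[0]-q[1];print(np.degrees(np.arctan2(d[1],d[0]))-90, np.hypot(*d[:2]))
m=(c+l)/2;m=(m+(a+b)/2)/2;print(m);go(m[0],m[1],.033,f)
E
```

```text
[0.42817561 0.25417443 0.095     ] [0.428046   0.25554912 0.082     ] [0.42806036 0.254084   0.07      ] 0.05473536411325258 14.792932747777256
13.828811711269381 0.021146718109355336
14.896441374372316 0.021410042708698312
[0.42808559 0.25447288 0.07925   ]
tcp [0.4269 0.2497 0.1969] phi 9.04 tilt [-8.0e-04 -1.4e-03 -1.0e+00] tool shift /0.02: [0.24 0.11 8.2 ] turn z /0.5: -0.201 q7 -0.32 F [ 0.3 -0.9  0.6]
```

Request:
carry_out:
  moves:
    - [[0.24, 0.11, 0], [0, 0, 0]]
    - [[0, 0, 0], [0, 0, -0.19]]
    - [[0, 0, 0.9], [0, 0, 0]]
    - [[0, 0, 1], [0, 0, 0]]
    - [[0, 0, 1], [0, 0, 0]]
    - [[0, 0, 1], [0, 0, 0]]
    - [[0, 0, 1], [0, 0, 0]]
    - [[0, 0, 1], [0, 0, 0]]

```text
t: 18.98
tcp_pos: [0.4288, 0.2567, 0.0792]
orientation: [1.923, 2.484, 0.002]
force: [0.4, -0.7, 0.7]
opening: 1.003
finger_force: 0.0
```

Request:
carry_out:
  moves:
    - [[0, 0, 1], [0, 0, 0]]
    - [[0, 0, 0.9], [0, 0, 0]]
    - [[0, 0, 0.5], [0, 0, 0]]
    - [[0, 0, 0], [0, 0, 0]]

```text
t: 19.48
tcp_pos: [0.428, 0.2561, 0.0311]
orientation: [-1.924, -2.483, 0.001]
force: [0.1, -0.2, -1.1]
opening: 1.003
finger_force: 0.0
```

Request:
carry_out:
  moves:
    - [[0, 0, 0], [0, 0, 0]]
    - [[0, 0, 0], [0, 0, 0]]
    - [[0, 0, 0], [0, 0, 0]]
    - [[0, 0, 0], [0, 0, 0]]
    - [[0, 0, 0], [0, 0, 0]]
  jaw: 1
  newtons: 100

```text
t: 20.1
tcp_pos: [0.4289, 0.2569, 0.033]
orientation: [1.925, 2.483, 0.004]
force: [-1.8, -0.2, 5.2]
opening: 0.621
finger_force: 104.3
```

```bash
python3 -c "
from h import *
go(.533,.0087,.25,53)"
```

```text
tcp [0.4289 0.2569 0.033 ] phi 14.43 tilt [ 0.0015  0.0019 -1.    ] tool shift /0.02: [-13.3    1.97 -10.87] turn z /0.5: -1.346 q7 -0.15 F [-1.8 -0.2  5.2]
```

Request:
carry_out:
  moves:
    - [[0, 0, -1], [0, 0, 0]]
    - [[0, 0, -1], [0, 0, 0]]
    - [[0, 0, -1], [0, 0, 0]]
    - [[0, 0, -1], [0, 0, 0]]
    - [[0, 0, -1], [0, 0, 0]]
    - [[0, 0, -1], [0, 0, 0]]
    - [[0, 0, -1], [0, 0, 0]]
    - [[0, 0, -1], [0, 0, 0]]

```text
t: 21.1
tcp_pos: [0.4279, 0.2558, 0.1921]
orientation: [-1.925, -2.483, 0.0]
force: [0.2, -0.4, -2.6]
opening: 0.625
finger_force: 105.6
```

Request:
carry_out:
  moves:
    - [[0, 0, -1], [0, 0, 0]]
    - [[-0.95, 0.14, 0], [0, 0, 0]]
    - [[-0.95, 0.14, 0], [0, 0, 0]]
    - [[-0.95, 0.14, 0], [0, 0, 0]]
    - [[-0.95, 0.14, 0], [0, 0, 0]]
    - [[-0.95, 0.14, 0], [0, 0, 0]]
    - [[-0.95, 0.14, 0], [0, 0, 0]]
    - [[-0.95, 0.14, 0], [0, 0, 0]]

```text
t: 22.1
tcp_pos: [0.4801, 0.1315, 0.2114]
orientation: [-1.925, -2.482, 0.0]
force: [-0.5, -0.3, -1.3]
opening: 0.621
finger_force: 105.9
```

Request:
carry_out:
  moves:
    - [[-0.95, 0.14, 0], [0, 0, 0]]
    - [[-0.95, 0.14, 0], [0, 0, 0]]
    - [[-0.95, 0.14, 0], [0, 0, 0]]
    - [[-0.95, 0.14, 0], [0, 0, 0]]
    - [[-0.95, 0.14, 0], [0, 0, 0]]
    - [[-0.95, 0.14, 0], [0, 0, 0]]
    - [[-0.95, 0.14, 0], [0, 0, 0]]

```text
t: 22.98
tcp_pos: [0.5322, 0.0077, 0.2113]
orientation: [-1.925, -2.482, -0.0]
force: [0.7, 0.6, -2.0]
opening: 0.62
finger_force: 105.9
```

Request:
carry_out:
  moves:
    - [[0, 0, 0], [0, 0, -0.336]]
    - [[0, 0, 0], [0, 0, -0.336]]
    - [[0, 0, 0], [0, 0, -0.336]]
    - [[0, 0, 0], [0, 0, -0.336]]
    - [[0, 0, 0], [0, 0, 0]]
    - [[0, 0, 0], [0, 0, 0]]

```text
t: 23.72
tcp_pos: [0.5322, 0.0082, 0.2114]
orientation: [-1.002, -2.977, -0.0]
force: [0.2, -0.4, -2.0]
opening: 0.621
finger_force: 105.8
```

```bash
python3 - <<'E'
from h import *
w=cap('wrist');np.savez('w6.npz',**{k:np.array(v) for k,v in w.items()})
go(.533,.0087,.2,53)
u,v=map(int,proj(w,[.533,.0087,.107],True));print(u,v)
cv2.imwrite('pics/w6.png',cv2.resize(w['pixels'][110:260,180:340,::-1],(640,600),interpolation=cv2.INTER_CUBIC))
E
```

```text
tcp [0.5322 0.0082 0.2114] phi 52.81 tilt [-1.e-04  0.e+00 -1.e+00] tool shift /0.02: [-0.01  0.04  0.57] turn z /0.5: -0.007 q7 1.0 F [ 0.7 -0.2 -1.7]
257 184
```

View pics/w6.png

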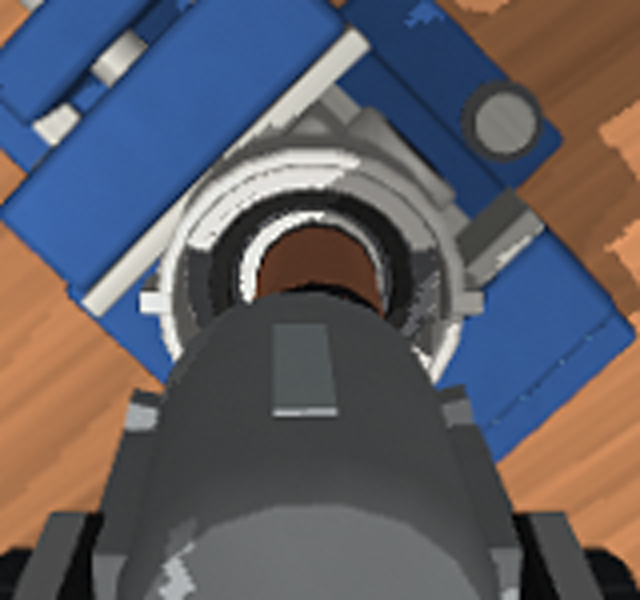

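The marks at (150,302) and (472,302) line up with the tool's y, and the lugs are level too. The collar centre is slightly right of the lug centre, so I'll compute the shift.

```bash
python3 - <<'E'
from h import *
w=dict(np.load('w6.npz'));s=status.sense();R=Ro.from_rotvec(s['orientation']).as_matrix();p=s['tcp_pos']
T=lambda x,y,z:np.round(R.T@(onz(w,180+x/4,110+y/4,z,True)-p)*1e3,1)
print('marks',T(150,302,.105),T(472,302,.105));zr=p[2]-.031
print('collar sides',T(163,290,.1),T(463,290,.1),'seat disc far',T(313,213,.088))
print('lugs',T(131,395,zr+.012),T(470,392,zr+.012),'rim far',T(302,291,zr))
E
```

```text
marks [ -1.5 -37.3 106.4] [ -1.4  39.9 106.4]
collar sides [ 1.000e-01 -3.470e+01  1.114e+02] [1.000e-01 3.830e+01 1.114e+02] seat disc far [ 16.5   1.8 123.4]
lugs [  8.4 -29.1  19. ] [ 9.  27.5 19. ] rim far [23.  -0.6 31. ]
```

Request:
carry_out:
  moves:
    - [[0, 0.105, 0], [0, 0, 0]]
    - [[0, 0, 0.6], [0, 0, 0]]
    - [[0, 0, 0.6], [0, 0, 0]]
    - [[0, 0, 0.6], [0, 0, 0]]
    - [[0, 0, 0.6], [0, 0, 0]]
    - [[0, 0, 0.5], [0, 0, 0]]
    - [[0, 0, 0.3], [0, 0, 0]]
    - [[0, 0, 0], [0, 0, 0]]

```text
t: 24.78
tcp_pos: [0.5333, 0.0099, 0.1469]
orientation: [-0.999, -2.978, 0.001]
force: [-1.0, -0.6, -1.7]
opening: 0.623
finger_force: 105.8
```

Request:
carry_out:
  moves:
    - [[0, 0, 0.1], [0, 0, 0]]
    - [[0, 0, 0.1], [0, 0, 0]]
    - [[0, 0, 0.1], [0, 0, 0]]

```text
t: 25.15
tcp_pos: [0.5338, 0.0099, 0.1415]
orientation: [0.999, 2.978, 0.0]
force: [0.0, -0.0, -2.7]
opening: 0.62
finger_force: 105.8
```

Request:
carry_out:
  moves:
    - [[0, 0, 0.1], [0, 0, 0]]
    - [[0, 0, 0.1], [0, 0, 0]]
    - [[0, 0, 0.1], [0, 0, 0]]

```text
t: 25.52
tcp_pos: [0.5336, 0.0099, 0.1352]
orientation: [-0.999, -2.978, -0.0]
force: [0.5, -0.9, -2.5]
opening: 0.625
finger_force: 105.8
```

Request:
carry_out:
  moves:
    - [[0, 0, 0.1], [0, 0, 0]]
    - [[0, 0, 0.1], [0, 0, 0]]
    - [[0, 0, 0], [0, 0, 0]]

```text
t: 25.9
tcp_pos: [0.5334, 0.0099, 0.1312]
orientation: [-0.999, -2.978, 0.0]
force: [0.1, -0.3, -2.0]
opening: 0.623
finger_force: 105.8
```

Request:
carry_out:
  moves:
    - [[0, 0, 0.1], [0, 0, 0]]
    - [[0, 0, 0.1], [0, 0, 0]]
    - [[0, 0, 0.1], [0, 0, 0]]
    - [[0, 0, 0.1], [0, 0, 0]]
    - [[0, 0, 0], [0, 0, 0]]

```text
t: 26.52
tcp_pos: [0.5339, 0.0098, 0.124]
orientation: [0.999, 2.978, 0.001]
force: [-1.6, 0.4, 4.2]
opening: 0.624
finger_force: 106.5
```

Request:
carry_out:
  moves:
    - [[0, 0, 0.1], [0, 0, 0]]
    - [[0, 0, 0.1], [0, 0, 0]]
    - [[0, 0, 0], [0, 0, 0]]

```text
t: 26.9
tcp_pos: [0.534, 0.0097, 0.1203]
orientation: [0.999, 2.978, 0.001]
force: [-3.0, -1.0, 7.8]
opening: 0.624
finger_force: 106.9
```

Request:
carry_out:
  moves:
    - [[0, 0, 0.1], [0, 0, 0]]
    - [[0, 0, 0.1], [0, 0, 0]]
    - [[0, 0, 0], [0, 0, 0]]
  newtons: 118

```text
t: 27.28
tcp_pos: [0.5341, 0.0095, 0.1173]
orientation: [0.999, 2.977, 0.001]
force: [-4.4, -0.6, 12.4]
opening: 0.619
finger_force: 127.5
```

Request:
carry_out:
  moves:
    - [[0, 0, 0.05], [0, 0, 0]]
    - [[0, 0, 0.05], [0, 0, 0]]
    - [[0, 0, 0], [0, 0, 0]]

```text
t: 27.65
tcp_pos: [0.5343, 0.0094, 0.1171]
orientation: [0.999, 2.977, 0.003]
force: [-6.9, -0.4, 20.9]
opening: 0.62
finger_force: 128.8
```

Request:
carry_out:
  moves:
    - [[0, 0, 0.03], [0, 0, 0.15]]
    - [[0, 0, 0], [0, 0, 0.15]]
    - [[0, 0, 0], [0, 0, 0.15]]
    - [[0, 0, 0], [0, 0, 0.15]]
    - [[0, 0, 0], [0, 0, 0]]

```text
t: 28.28
tcp_pos: [0.5354, 0.0119, 0.117]
orientation: [1.43, 2.795, 0.009]
force: [-7.5, 2.4, 21.6]
opening: 0.615
finger_force: 128.8
```

```bash
python3 -c "
from h import *
go(.533,.0087,.117,-40);s=status.sense();print(s['moment'],s['opening'])"
```

```text
tcp [0.5354 0.0119 0.117 ] phi 35.8 tilt [ 0.0045  0.0041 -1.    ] tool shift /0.02: [-0.06 -0.19  0.  ] turn z /0.5: 2.646 q7 0.76 F [-7.5  2.4 21.6]
[0.70436078 1.43310023 0.12752662] 0.6154867968804872
```

Request:
carry_out:
  moves:
    - [[0, 0, 0], [0, 0, 0.2]]
    - [[0, 0, 0], [0, 0, 0.2]]
    - [[0, 0, 0], [0, 0, 0.2]]
    - [[0, 0, 0], [0, 0, 0.2]]
    - [[0, 0, 0], [0, 0, 0.2]]
    - [[0, 0, 0], [0, 0, 0]]

```text
t: 29.02
tcp_pos: [0.5363, 0.0124, 0.117]
orientation: [2.077, 2.355, 0.012]
force: [-4.9, 2.5, 20.8]
opening: 0.616
finger_force: 128.7
```

```bash
python3 -c "
from h import *
go(.533,.0087,.117,-40);s=status.sense();print(s['moment'],s['opening'])"
```

```text
tcp [0.5363 0.0124 0.117 ] phi 7.16 tilt [ 0.0062  0.0045 -1.    ] tool shift /0.02: [-0.16 -0.19 -0.  ] turn z /0.5: 1.646 q7 0.3 F [-4.9  2.5 20.8]
[ 0.71925845  0.98282339 -0.00883834] 0.6158838800233452
```

Request:
carry_out:
  moves:
    - [[-0.05, -0.05, 0], [0, 0, 0.2]]
    - [[-0.05, -0.05, 0], [0, 0, 0.2]]
    - [[0, 0, 0], [0, 0, 0.2]]
    - [[0, 0, 0], [0, 0, 0.2]]
    - [[0, 0, 0], [0, 0, 0.2]]
    - [[0, 0, 0], [0, 0, 0]]

```text
t: 29.78
tcp_pos: [0.5376, 0.0103, 0.117]
orientation: [2.593, 1.767, 0.02]
force: [1.2, 3.7, 15.7]
opening: 0.619
finger_force: 128.0
```

```bash
python3 -c "
from h import *
go(.533,.0087,.117,-40);s=status.sense();print(s['moment'],s['opening'])"
```

```text
tcp [0.5376 0.0103 0.117 ] phi -21.46 tilt [ 0.0126  0.0036 -0.9999] tool shift /0.02: [-0.16 -0.18 -0.  ] turn z /0.5: 0.647 q7 -0.15 F [ 1.2  3.7 15.7]
[ 0.74577402 -0.34434386  0.02870917] 0.6193995307064106
```

Request:
carry_out:
  moves:
    - [[-0.05, -0.05, 0.05], [0.02, -0.016, 0.2]]
    - [[-0.05, -0.05, 0], [0, 0, 0.15]]
    - [[0, 0, 0], [0, 0, 0.1]]
    - [[0, 0, 0], [0, 0, 0.1]]
    - [[0, 0, 0], [0, 0, 0]]

```text
t: 30.4
tcp_pos: [0.5377, 0.0087, 0.1171]
orientation: [2.811, 1.396, 0.008]
force: [4.5, 3.3, 16.9]
opening: 0.614
finger_force: 128.1
```

```bash
python3 -c "
from h import *
go(.533,.0087,.117,-40);s=status.sense();print(s['moment'],s['opening'])"
```

```text
tcp [0.5377 0.0087 0.1171] phi -37.18 tilt [ 6.3e-03 -7.0e-04 -1.0e+00] tool shift /0.02: [-0.14 -0.19  0.  ] turn z /0.5: 0.099 q7 -0.4 F [ 4.5  3.3 16.9]
[ 0.54476427 -1.19364247  0.13219154] 0.6141552747404136
```

Request:
carry_out:
  moves:
    - [[0, 0, 0.03], [0, 0, 0.06]]
    - [[0, 0, 0], [0, 0, 0.06]]
    - [[0, 0, 0], [0, 0, 0.04]]
    - [[0, 0, 0], [0, 0, 0]]

```text
t: 30.9
tcp_pos: [0.5369, 0.0078, 0.117]
orientation: [2.863, 1.285, 0.005]
force: [0.3, 2.6, 20.8]
opening: 0.615
finger_force: 128.7
```

```bash
python3 -c "
from h import *
go(.533,.0087,.117,-40);s=status.sense();print(s['moment'],s['opening'])"
```

```text
tcp [0.5369 0.0078 0.117 ] phi -41.65 tilt [ 0.0044 -0.0018 -1.    ] tool shift /0.02: [-0.1  -0.17  0.  ] turn z /0.5: -0.058 q7 -0.46 F [ 0.3  2.6 20.8]
[ 0.24600541 -0.4701001   0.57657773] 0.6151150053282995
```

Request:
carry_out:
  moves:
    - [[0, 0, 0], [0, 0, 0.06]]
    - [[0, 0, 0], [0, 0, 0.04]]
    - [[0, 0, 0], [0, 0, 0]]
    - [[0, 0, 0], [0, 0, 0]]

```text
t: 31.4
tcp_pos: [0.5382, 0.0079, 0.117]
orientation: [2.894, 1.211, 0.009]
force: [3.2, 1.9, 18.3]
opening: 0.615
finger_force: 128.4
```

```bash
python3 -c "
from h import *
go(.533,.0087,.117,-40);s=status.sense();print(s['moment'],s['opening'])
s=cap('scene');w=cap('wrist')
u,v=map(int,proj(s,[.5335,.0083,.13]));a=cv2.resize(s['pixels'][v-35:v+35,u-35:u+35,::-1],(400,400),interpolation=cv2.INTER_CUBIC)
b=cv2.resize(w['pixels'][130:270,186:326,::-1],(400,400),interpolation=cv2.INTER_CUBIC)
cv2.imwrite('pics/f.png',np.hstack([a,b]))"
```

```text
tcp [0.5382 0.0079 0.117 ] phi -44.57 tilt [ 0.0073 -0.0019 -1.    ] tool shift /0.02: [-0.15 -0.22 -0.  ] turn z /0.5: -0.16 q7 -0.51 F [ 3.2  1.9 18.3]
[ 0.2038669  -1.17444889  0.34690989] 0.6151216441095098
```

View pics/f.png

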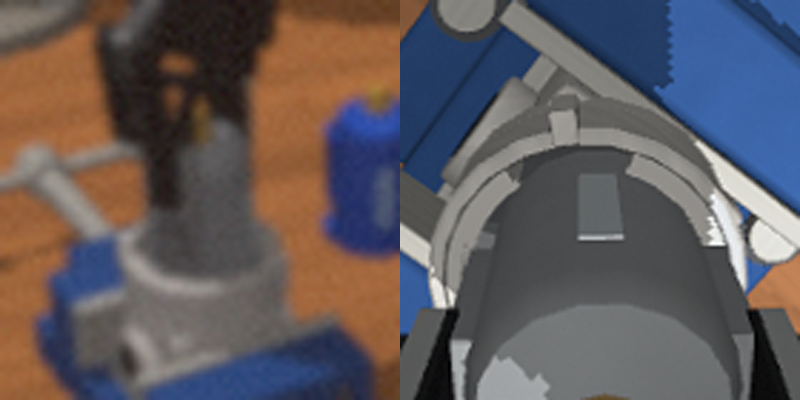

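The bowl is down and turned, with the label near the far gap mark at (563,118). The tool reads about 97° turned, so I'll press on a little to confirm the stop.

Request:
carry_out:
  moves:
    - [[0, 0, 0.03], [0, 0, 0.05]]
    - [[0, 0, 0], [0, 0, 0.05]]
    - [[0, 0, 0], [0, 0, 0]]
    - [[0, 0, 0], [0, 0, 0]]

```text
t: 32.0
tcp_pos: [0.5385, 0.0081, 0.117]
orientation: [2.916, 1.151, 0.008]
force: [1.7, 2.3, 22.1]
opening: 0.617
finger_force: 128.9
```

```bash
python3 -c "
from h import *
go(.533,.0087,.117,-40);s=status.sense();print(s['moment'],s['opening'],s['force'])"
```

```text
tcp [0.5385 0.0081 0.117 ] phi -46.91 tilt [ 0.0073 -0.004  -1.    ] tool shift /0.02: [-0.18 -0.21 -0.  ] turn z /0.5: -0.241 q7 -0.55 F [ 1.7  2.3 22.1]
[-0.06026792 -1.02174152  2.29781332] 0.6166500066976306 [ 1.70284959  2.31238474 22.0833465 ]
```

Request:
carry_out:
  moves:
    - [[0, 0, 0.03], [0, 0, 0]]
    - [[0, 0, 0], [0, 0, 0]]
    - [[0, 0, 0], [0, 0, 0]]
    - [[0, 0, 0], [0, 0, 0]]

```text
t: 32.5
tcp_pos: [0.5385, 0.0081, 0.1169]
orientation: [2.916, 1.151, 0.009]
force: [0.9, 1.8, 24.9]
opening: 0.618
finger_force: 129.4
```

```bash
python3 -c "
from h import *
go(.533,.0087,.117,-46);s=status.sense();print(s['moment'],s['force'])
if 15<s['force'][2]<35 and abs(s['tcp_pos'][2]-.117)<.001 and s['moment'][2]>.5: print(robot.sign_off())"
```

```text
tcp [0.5385 0.0081 0.1169] phi -46.91 tilt [ 0.0074 -0.0036 -1.    ] tool shift /0.02: [-0.18 -0.21 -0.01] turn z /0.5: -0.032 q7 -0.55 F [ 0.9  1.8 24.9]
[-0.03592648 -0.67894648  2.315941  ] [ 0.86188713  1.82759191 24.94566983]
the job is handed in; nothing more can be done
None
```

I handed the job in at about 32.5 s: the element is on its seat and released, and the bowl is pressed fully down, turned clockwise to the stop and still gripped with about 25 N of push; the sign-off gave no verdict.

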